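# Lay the yellow screwdriver in its bench rest

## Task

Put the yellow screwdriver away in the blue V-shaped tool rest: handle in the wide V, blade in the narrow V. Lower it into the grooves and let go only once it lies in them. Leave the red screwdriver where it is.

Things in the scene. Friction and masses are not known exactly. Their poses are not given: they have to be found in the camera images.
- yellow_screwdriver: Screwdriver, yellow handle, steel blade, 192 mm long, 70 g, lying with its handle roughly toward the robot. Origin: under the tool, on the table, 11 mm below its axis. Its y axis runs from blade to handle: handle (24 to 26 mm wide, 22 high) y = 6 to 94 mm, 5 mm round blade y = -88 to 6. Grip across the handle near y = 32: there the fingers clear both V's of the rest.
- yellow_handle (a point): Point on the yellow screwdriver's axis in the middle of its handle: y = 50 mm from the tool's origin, 11 mm above it; axes as the tool's.
- red_screwdriver: The like screwdriver with a red handle, 172 mm long; a bystander that must stay where it lies. Origin under the tool, y axis from blade to handle.
- rest_seat (a point): Place for yellow_handle in the rest, 55 mm above the table; y along the grooves toward the handle end (roughly to the robot). Rest: fixed grey base 62x152x8 mm, two blue 45-degree V's, each 14 mm thick. Wide V (56 mm across, top 12 mm above the seat) 23 mm to +y; narrow V (40 mm, top 17 mm above) for the blade, 95 mm to -y. Between them 104 mm free down to the base, for the fingers.

How it is judged:
On the way:
1. the yellow screwdriver is down in the grooves (its handle within 8 mm of the seated height, 20 mm along and 12 mm across the grooves) while the fingers still hold it (contact force between the fingers and yellow_screwdriver above 0.5 N and z of yellow_handle in the frame of rest_seat between -0.008 and 0.008 m and x of yellow_handle in the frame of rest_seat between -0.012 and 0.012 m and y of yellow_handle in the frame of rest_seat between -0.02 and 0.02 m), for 0.1 s.
At the end, for the whole second after the job is handed in: The yellow screwdriver lies at rest in both V's of the tool rest, released: the middle of its handle within 10 mm across, 20 mm along and 6 mm in height of the seat, its axis within 10 degrees of the grooves; the red screwdriver is within 30 mm of where it lay (z of yellow_handle in the frame of rest_seat between -0.006 and 0.006 m and x of yellow_handle in the frame of rest_seat between -0.01 and 0.01 m and y of yellow_handle in the frame of rest_seat between -0.02 and 0.02 m and angle between the y axis of yellow_handle and the y axis of rest_seat, either way round below 0.175 rad and linear speed of yellow_screwdriver below 0.02 m/s and distance of red_screwdriver from where it was at the start of the episode below 0.03 m); the robot touches nothing.
It fails at once if the red screwdriver is moved by more than 30 mm (distance of red_screwdriver from where it was at the start of the episode above 0.03 m).
It also fails if it takes over 32 s, if anything falls off the work surface, if the arm or the gripper's body presses on something with over 40 N, if the wrist force passes 120 N, or if a joint passes its speed limit or range.

## Robot

A 6-joint arm with a two-finger parallel gripper is mounted at the origin on a cart in front of the work surface, level with it; the furniture and walls round the work are solid. World frame = base frame: x ahead of the robot, y to its left, z up, the work surface at z = 0. Lengths are in m, angles in rad, forces in N, time in s.
With the tool pointing down it reaches from about 0.3 to 0.875 m from the base axis. Payload 6.4 kg.
Tool frame: the origin (TCP) lies between the finger pads; the fingertips stand 19 mm ahead of it and the grasp point (between the pads) is the TCP (ctrl.tips_ahead is the z of the fingertips in the tool frame, in m); z points along the fingers, y is the line along which they close (so a half turn about z gives the same grasp; the last joint's range is limited). The gripper opens to 85 mm and grips with 20 to 120 N. Pads are 22 mm wide; open, the fingers measure 114 mm over their backs; the gripper's body (76 mm by 85 mm) begins 54 mm behind the grasp point. The pads swing forward as they close: fully open they stand 13 mm farther back than shut.
Start: joints at [-1.534, 0.181, 1.607, -0, 1.354, -0.206], TCP at [0.138, -0.558, 0.223] pointing down, gripper open.
Joint ranges: [-2.99, 2.99], [-0.89, 2.07], [0.3, 2.58], [-1.14, 4.28], [0, 2.63], [-3.12, 3.12]. Speed limits (rad/s): [2.57, 2.57, 3.01, 3.14, 3.14, 3.14].

## Interface

Orientations are given as a unit quaternion [w, x, y, z].
In Python, from bench import readout, vision, ctrl gives the robot as it stands.
- The arm moves only by the tool play_rows, never from a script. Its arguments are lists of equal length, an entry for each row: "xyz": the shift along the tool's x, y, z in mm, a list of three; "rot": the turn, a rotation vector about the tool's x, y, z in rad, a list of three; "grip": the opening, from 0 (shut) to 1 (fully open). In form: {"xyz": [[x, y, z], ...], "rot": [[rx, ry, rz], ...], "grip": [grip, ...]}. A call has exactly 10 rows; each row is the pose to reach, as a shift and turn from the pose commanded when the call began, along the tool's axes at that moment; what a row does not reach only later rows make up. A row lasts 1/8 s, in which the tool goes at most 62.5 mm and 10.7 degrees, less where a joint would pass 70% of its speed; a pose out of reach is approached as far as the arm can. A call with a gripper value outside its range is refused whole. The fingers move at their own pace and stop on an object; the grip force is fixed at half the most. Time passes only in rows, so rows that repeat a pose let the fingers close, or fill a call up. It gives the time, the measured TCP pose, the force, the opening and the grip force at its end, in the units of the state.
- readout.get_obs(): the state, without advancing time (a new reading comes with each control period).
- vision.camera(name): name is "scene" or "top" or "wrist"; returns a dict with "color" (480x640x3 uint8, red, green, blue), "depth" (480x640 float32, m along the optical axis (not along the pixel's ray), 0 where there is no reading), "camera_matrix" (3x3 intrinsics, pixels), "k1" (the pictures are not rectified: a ray, as slopes to the right and down, at radius r is drawn at 1 + k1 r^2 times it, then the intrinsics apply), "extrinsics" (4x4, takes a point from camera to world coordinates); the wrist camera has in their place "hand_eye" (4x4, takes a point from camera to tool coordinates, whose origin is the TCP and whose axes are the flange's). Camera axes: x right, y down, z forward; pixel columns grow to the right and rows downward; lengths in m; the calibration is good to about 2 mm. A picture is of the moment at which its call begins: read the wrist's pose just before it.
- ctrl.hand_in(): hands the job in; it is judged then, once.
The state is a dict: "time_s": time; "q": joint angles; "dq": joint speeds; "joint_efforts": joint torques, N m; "eef_pos": TCP position; "eef_rot": TCP orientation; "wrist_force": force on the tool from outside, world axes, zero at the start; "torque": the same for the moment, N m; "opening": opening from 0.0 (shut) to 1.0 (fully open); "grasp_force": force on a finger pad.
Only numpy, scipy, OpenCV 4.12 (cv2) and the standard library are available. Lean on these libraries where they do the work, as an engineer would, in place of code of your own. Each camera call takes 0.05 s, during which the arm holds its last target. There are 200 camera calls.

## Working session

There is one attempt and no reset: what is moved stays moved. The work goes in short steps, Python scripts to look and compute and a tool call to move; the robot and the scene stay as the last step left them, time stands still between calls to the robot, and variables do not carry over. Pictures are saved under pics/ and viewed, at most 10 in all, crops included, and the job is handed in when it is done.

Besides the shell and the picture viewer there is one more tool, called by a JSON object that holds its "method" and its "body", one argument or row to a line. play_rows: Moves the arm, as the interface text tells. Its arguments: {"type":"object","properties":{"xyz":{"type":"array","items":{"type":"array","items":{"type":"number"}}},"rot":{"type":"array","items":{"type":"array","items":{"type":"number"}}},"grip":{"type":"array","items":{"type":"number"}}},"required":["xyz","rot","grip"]}

```bash
mkdir -p pics
cat > h.py <<'E'
import numpy as np, cv2
from bench import readout, vision, ctrl
from scipy.spatial.transform import Rotation as R
def pose():
    o=readout.get_obs(); q=o['eef_rot']; T=np.eye(4)
    T[:3,:3]=R.from_quat([q[1],q[2],q[3],q[0]]).as_matrix(); T[:3,3]=o['eef_pos']; return T
def grab(name,f):
    T=pose(); c=vision.camera(name)
    E=c['extrinsics'] if 'extrinsics' in c else T@np.array(c['hand_eye'])
    np.savez('pics/'+f+'.npz',color=c['color'],depth=c['depth'],K=c['camera_matrix'],k1=c['k1'],E=E)
    cv2.imwrite('pics/'+f+'.png',c['color'][:,:,::-1])
def cloud(f):
    d=np.load('pics/'+f+'.npz'); K=d['K'];h,w=d['depth'].shape
    u,v=np.meshgrid(np.arange(w),np.arange(h))
    p=cv2.undistortPoints(np.stack([u,v],-1).reshape(-1,1,2).astype(float),K,np.array([float(d['k1']),0,0,0,0])).reshape(h,w,2)
    z=d['depth']; P=np.dstack([p[...,0]*z,p[...,1]*z,z])
    P=P@d['E'][:3,:3].T+d['E'][:3,3]; P[z==0]=np.nan
    return P,d['color']
E
python3 - <<'E'
from h import *
grab('top','top0');grab('scene','sc0')
print(pose())
E
```

```text
[[ 9.70671375e-01  2.40410225e-01 -7.06029360e-05  1.38217556e-01]
 [ 2.40410046e-01 -9.70670202e-01  1.53912740e-03 -5.57629166e-01]
 [ 3.01489799e-04 -1.51096057e-03 -9.99998813e-01  2.22682702e-01]
 [ 0.00000000e+00  0.00000000e+00  0.00000000e+00  1.00000000e+00]]
```

View pics/top0.png

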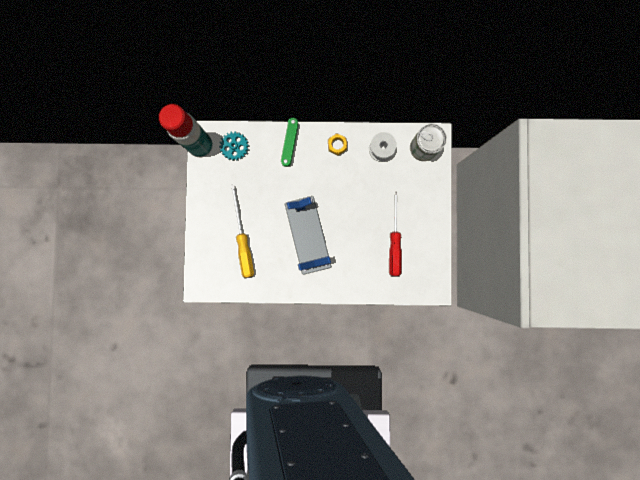

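The top view shows the yellow screwdriver (tip 235,186; handle end 248,276), the rest (narrow V near 301,203, wide V near 317,266) and the red screwdriver at 395,255. Next I'll measure them.

Run:
```python
from h import *
P,c=cloud('top0')
hsv=cv2.cvtColor(c,cv2.COLOR_RGB2HSV)
H,S,V=[hsv[...,i].astype(int) for i in range(3)]
u,v=np.meshgrid(np.arange(640),np.arange(480))
def rep(n,m):
    q=P[m&~np.isnan(P[...,0])]; ce=np.median(q,0); _,_,vt=np.linalg.svd(q[:,:2]-q[:,:2].mean(0))
    a=vt[0]; 
    if a[0]>0:a=-a
    t=(q[:,:2]-q[:,:2].mean(0))@a; s=(q[:,:2]-q[:,:2].mean(0))@vt[1]
    print(n,len(q),q.mean(0).round(4),'zq',np.percentile(q[:,2],[5,50,95]).round(4),'axis',a.round(4),'t',t.min().round(3),t.max().round(3),'s',s.min().round(3),s.max().round(3))
roi=(u>225)&(u<265)&(v>180)&(v<285)
rep('yellow',roi&(S>120)&(H>15)&(H<35))
for (x,y) in [(235,186),(238,215),(248,276),(242,234)]: print(x,y,P[y,x].round(4))
blue=(S>110)&(H>100)&(H<130)
rep('narrow',blue&(u>275)&(u<330)&(v<225)&(v>180)); rep('wide',blue&(u>280)&(u<345)&(v>245)&(v<285))
rep('red',(u>385)&(u<407)&(v>225)&(v<280)&(S>150))
rep('base',(u>280)&(u<345)&(v>185)&(v<285)&(P[...,2]>.004)&(P[...,2]<.015))
g=cv2.resize(c[175:290,215:350][:,:,::-1],None,fx=5,fy=5,interpolation=cv2.INTER_CUBIC); cv2.imwrite('pics/crop0.png',g)
```

```text
yellow 482 [0.4609 0.133  0.0214] zq [0.015  0.0223 0.0253] axis [-0.9814 -0.192 ] t -0.046 0.042 s -0.013 0.011
235 186 [0.6045 0.1594 0.0023]
238 215 [0.5435 0.1495 0.0147]
248 276 [0.4213 0.1252 0.024 ]
242 234 [0.5046 0.1389 0.0243]
narrow 178 [0.5617 0.0234 0.0593] zq [0.0267 0.0622 0.0723] axis [-0.2604  0.9655] t -0.022 0.023 s -0.005 0.007
wide 204 [ 0.4487 -0.0071  0.0538] zq [0.0395 0.0547 0.0675] axis [-0.2456  0.9694] t -0.03 0.031 s -0.007 0.006
red 438 [ 0.4674 -0.1662  0.0226] zq [0.0174 0.023  0.0264] axis [-1.      0.0024] t -0.045 0.041 s -0.011 0.01
base 2098 [0.5055 0.0064 0.009 ] zq [0.0043 0.0093 0.0122] axis [-0.9835 -0.1807] t -0.108 0.105 s -0.085 0.072
```

View pics/crop0.png

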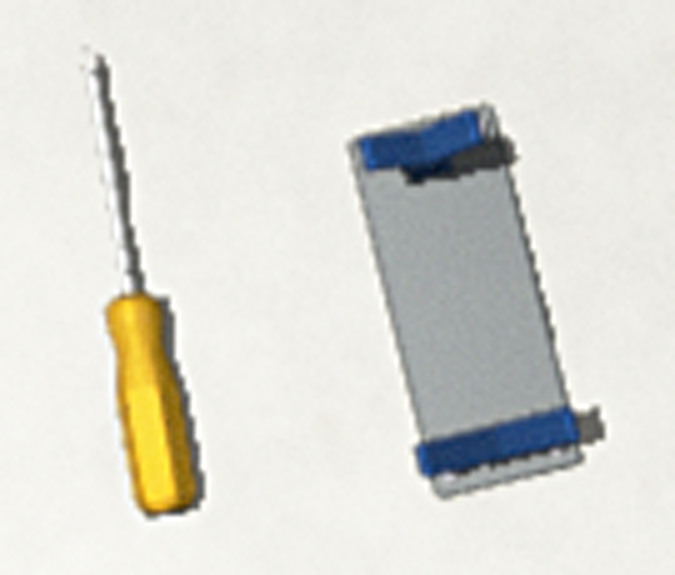

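View pics/sc0.png

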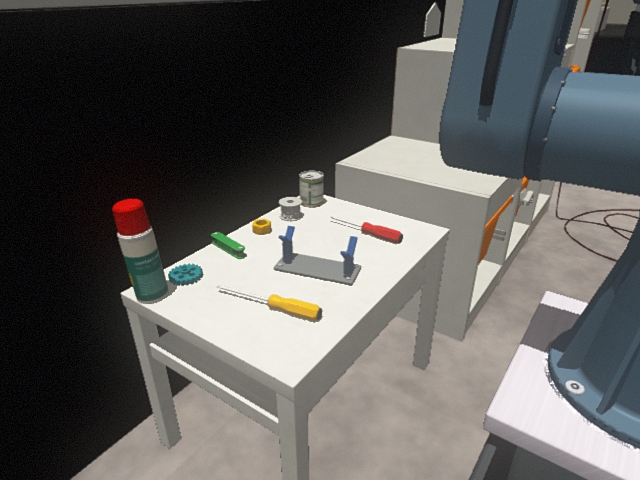

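The picture is consistent: V spacing comes to 117 mm against 118 expected, and handle height to about 22 mm. I'll check the height of the box on the right along the path and work out the move.

```bash
cat >> h.py <<'E'
def shift(xyz,yaw):
    """from measured pose to tool-down pose with tool x at yaw"""
    T=pose(); c,s=np.cos(yaw),np.sin(yaw)
    G=np.array([[c,s,0],[s,-c,0],[0,0,-1]])
    print('shift mm',((np.array(xyz)-T[:3,3])@T[:3,:3]*1000).round(1),'rot',R.from_matrix(T[:3,:3].T@G).as_rotvec().round(4))
E
python3 - <<'E'
from h import *
P,c=cloud('top0')
for p in [(490,220),(540,150),(540,300),(600,250),(160,110),(172,116)]: print(p,P[p[1],p[0]].round(3))
print(ctrl.tips_ahead, readout.get_obs()['opening'])
for z in (.2,.022): shift([.479,.1365,z],np.arctan2(.188,.982))
E
```

```text
(490, 220) [ 0.552 -0.407 -0.117]
(540, 150) [ 0.678 -0.45   0.034]
(540, 300) [ 0.383 -0.444  0.039]
(600, 250) [ 0.481 -0.566  0.032]
(160, 110) [ 0.772  0.33  -0.028]
(172, 116) [0.693 0.234 0.173]
0.019 1.0024325950370583
shift mm [ 497.7 -591.8   23.7] rot [-0.0015 -0.0003  0.0536]
shift mm [ 497.6 -591.5  201.7] rot [-0.0015 -0.0003  0.0536]
```

{"method": "play_rows", "body": {
  "xyz": [
    [30,-36,2],
    [68,-80,4],
    [106,-126,6],
    [144,-171,8],
    [182,-216,10],
    [220,-262,12],
    [258,-307,14],
    [296,-352,16],
    [334,-397,18],
    [372,-442,20]
  ],
  "rot": [
    [0,0,0.005],
    [0,0,0.01],
    [0,0,0.015],
    [0,0,0.02],
    [0,0,0.025],
    [0,0,0.03],
    [0,0,0.035],
    [0,0,0.04],
    [0,0,0.045],
    [0,0,0.05]
  ],
  "grip": [1,1,1,1,1,1,1,1,1,1]
}}

```text
time_s: 1.35
eef_pos: [0.3935, -0.0378, 0.2035]
eef_rot: [0.0, 0.995, 0.096, 0.0]
wrist_force: [0.7, -0.6, -0.8]
opening: 0.998
grasp_force: 0.0
```

Run:
```python
from h import *
print(pose()[:3,3]); shift([.479,.1365,.15],np.arctan2(.188,.982))
```

```text
[ 0.39354272 -0.03779784  0.20353248]
shift mm [ 117.2 -154.8   53.5] rot [ 0.0006 -0.0006  0.0034]
```

{"method": "play_rows", "body": {
  "xyz": [
    [25,-33,8],
    [55,-72,20],
    [85,-112,35],
    [105,-139,45],
    [117,-155,53],
    [117,-155,53],
    [117,-155,53],
    [117,-155,53],
    [117,-155,53],
    [117,-155,53]
  ],
  "rot": [
    [0,0,0],
    [0,0,0],
    [0,0,0.003],
    [0,0,0.003],
    [0,0,0.003],
    [0,0,0.003],
    [0,0,0.003],
    [0,0,0.003],
    [0,0,0.003],
    [0,0,0.003]
  ],
  "grip": [1,0.8,0.8,0.8,0.8,0.8,0.8,0.8,0.8,0.8]
}}

```text
time_s: 2.6
eef_pos: [0.4783, 0.1345, 0.1508]
eef_rot: [0.0, 0.996, 0.094, 0.0]
wrist_force: [-0.4, 0.1, -0.9]
opening: 0.802
grasp_force: 0.0
```

Run:
```python
from h import *
grab('wrist','w1')
P,c=cloud('w1')
hsv=cv2.cvtColor(c,cv2.COLOR_RGB2HSV)
H,S,V=[hsv[...,i].astype(int) for i in range(3)]
m=(S>120)&(H>15)&(H<35)&(P[...,2]<.03)&(P[...,2]>.004)&(abs(P[...,1]-.135)<.06)&(P[...,0]<.56)
q=P[m]; mu=q[:,:2].mean(0); r=cv2.minAreaRect((q[:,:2]*1000).astype(np.float32))
print(len(q),q.mean(0),np.percentile(q[:,2],[5,50,95]),r)
_,_,vt=np.linalg.svd(q[:,:2]-mu,full_matrices=False); print(vt[0],pose()[:3,3])
```

```text
2989 [0.46518522 0.13622409 0.01985353] [0.01411758 0.02078852 0.02288035] ((463.58489990234375, 136.0306854248047), (88.7316665649414, 24.49921989440918), 11.366583824157715)
[-0.98139305 -0.1920096 ] [0.47832046 0.13459022 0.15073246]
```

View pics/w1.png

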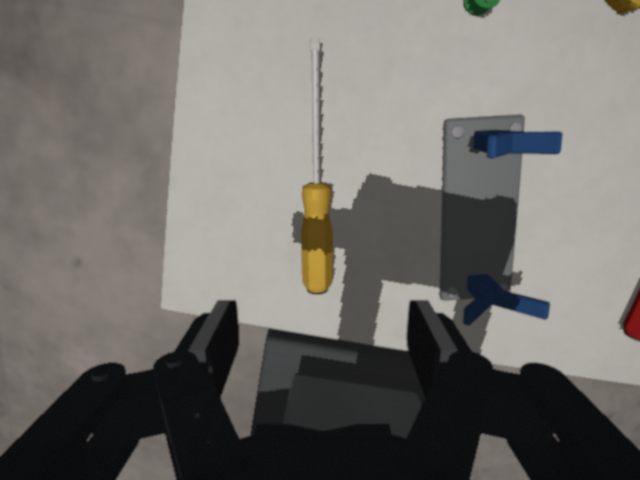

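The wrist view confirms the handle (88.7 × 24.5 mm, centre 0.464, 0.136, heading 11.1°).

Run:
```python
from h import *
shift([.481,.1385,.024],np.arctan2(.192,.9814))
```

```text
shift mm [  3.3  -3.3 126.7] rot [ 0.0001 -0.0005 -0.0039]
```

{"method": "play_rows", "body": {
  "xyz": [
    [3,-3,15],
    [3,-3,40],
    [3,-3,70],
    [3,-3,95],
    [3,-3,112],
    [3,-3,121],
    [3,-3,126],
    [3,-3,126],
    [3,-3,126],
    [3,-3,126]
  ],
  "rot": [
    [0,0,-0.004],
    [0,0,-0.004],
    [0,0,-0.004],
    [0,0,-0.004],
    [0,0,-0.004],
    [0,0,-0.004],
    [0,0,-0.004],
    [0,0,-0.004],
    [0,0,-0.004],
    [0,0,-0.004]
  ],
  "grip": [0.8,0.8,0.8,0.8,0.8,0.8,0.8,0.8,0.8,0.8]
}}

```text
time_s: 3.9
eef_pos: [0.4811, 0.1384, 0.0251]
eef_rot: [0.0, 0.995, 0.097, 0.001]
wrist_force: [-0.7, -0.2, 0.4]
opening: 0.798
grasp_force: 0.0
```

Run:
```python
from h import *
grab('wrist','w2'); shift([.481,.1385,.023],np.arctan2(.192,.9814))
```

```text
shift mm [-0.  -0.1  2. ] rot [ 0.0002 -0.0011  0.0006]
```

View pics/w2.png

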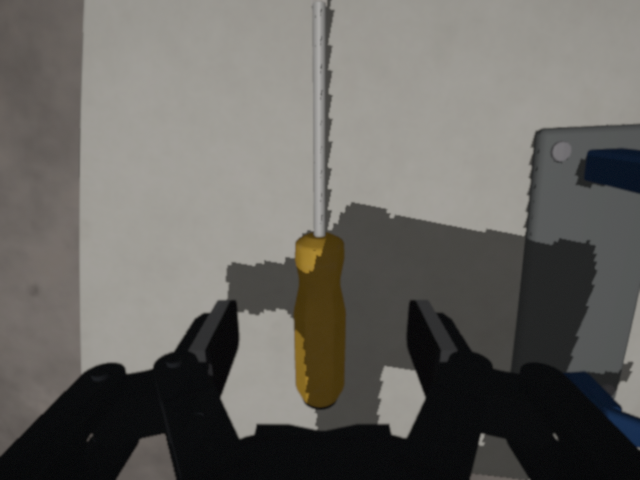

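The handle (centre at column 320) sits centred between the fingers (inner edges at 238 and 408), so I can close.

{"method": "play_rows", "body": {
  "xyz": [
    [0,0,2],
    [0,0,2],
    [0,0,2],
    [0,0,2],
    [0,0,2],
    [0,0,2],
    [0,0,2],
    [0,0,2],
    [0,0,2],
    [0,0,2]
  ],
  "rot": [
    [0,0,0],
    [0,0,0],
    [0,0,0],
    [0,0,0],
    [0,0,0],
    [0,0,0],
    [0,0,0],
    [0,0,0],
    [0,0,0],
    [0,0,0]
  ],
  "grip": [0.7,0.5,0.3,0.1,0,0,0,0,0,0]
}}

```text
time_s: 5.2
eef_pos: [0.4806, 0.1384, 0.0225]
eef_rot: [0.0, 0.995, 0.097, 0.0]
wrist_force: [-0.1, 0.4, -0.1]
opening: 0.001
grasp_force: 0.0
```

{"method": "play_rows", "body": {
  "xyz": [
    [0,0,-10],
    [0,0,-35],
    [0,0,-65],
    [0,0,-95],
    [0,0,-115],
    [0,0,-125],
    [0,0,-125],
    [0,0,-125],
    [0,0,-125],
    [0,0,-125]
  ],
  "rot": [
    [0,0,0],
    [0,0,0],
    [0,0,0],
    [0,0,0],
    [0,0,0],
    [0,0,0],
    [0,0,0],
    [0,0,0],
    [0,0,0],
    [0,0,0]
  ],
  "grip": [0,0,0,0,0,0,0,0,0,0]
}}

```text
time_s: 6.45
eef_pos: [0.4802, 0.1384, 0.1468]
eef_rot: [-0.0, 0.995, 0.097, -0.001]
wrist_force: [-0.5, -0.2, 0.0]
opening: -0.001
grasp_force: 0.0
```

Run:
```python
from h import *
grab('wrist','w3'); T=pose();print(T)
P,c=cloud('w3')
hsv=cv2.cvtColor(c,cv2.COLOR_RGB2HSV)
H,S,V=[hsv[...,i].astype(int) for i in range(3)]
tool=(P-T[:3,3])@T[:3,:3]
m=(S>120)&(H>15)&(H<35)&(abs(tool[...,2])<.05)&(abs(tool[...,1])<.03)
q=tool[m]; print('handle',len(q),q.mean(0),q.min(0),q.max(0))
# blade: points near tool height ahead of handle
b=(abs(tool[...,1])<.03)&(tool[...,0]>.03)&(tool[...,0]<.14)&(tool[...,2]<.06)&(tool[...,2]>-.03)
q=tool[b&~m]; print('blade',len(q))
for x in np.arange(.03,.14,.015):
    k=q[(q[:,0]>=x)&(q[:,0]<x+.015)]
    if len(k):print(x.round(3),len(k),np.median(k,0).round(4))
# rest from this view
bl=(S>110)&(H>100)&(H<130)&(P[...,2]>.02)&(P[...,2]<.08)
for n,lo,hi in (('narrow',.5,.62),('wide',.38,.5)):
    k=P[bl&(P[...,0]>lo)&(P[...,0]<hi)&(abs(P[...,1])<.08)]; print(n,len(k),k.mean(0) if len(k) else '', (k.min(0),k.max(0)) if len(k) else '')
```

```text
[[ 9.81280160e-01  1.92583182e-01 -9.82587744e-04  4.80300265e-01]
 [ 1.92583244e-01 -9.81280639e-01 -3.19409280e-05  1.38355355e-01]
 [-9.70345615e-04 -1.57886937e-04 -9.99999517e-01  1.46983080e-01]
 [ 0.00000000e+00  0.00000000e+00  0.00000000e+00  1.00000000e+00]]
handle 21 [ 0.01031306 -0.00028821 -0.01178642] [ 0.00976964 -0.00340039 -0.01331547] [ 0.01073892  0.00224028 -0.01040028]
blade 0
narrow 1773 [0.564476   0.02468241 0.05785296] (array([0.55215449, 0.00371946, 0.02006528]), array([0.57469999, 0.04947321, 0.07199484]))
wide 1704 [ 0.45254487 -0.00605207  0.04846409] (array([ 0.43633026, -0.03318786,  0.02002472]), array([0.46324208, 0.02596396, 0.06695359]))
```

View pics/w3.png

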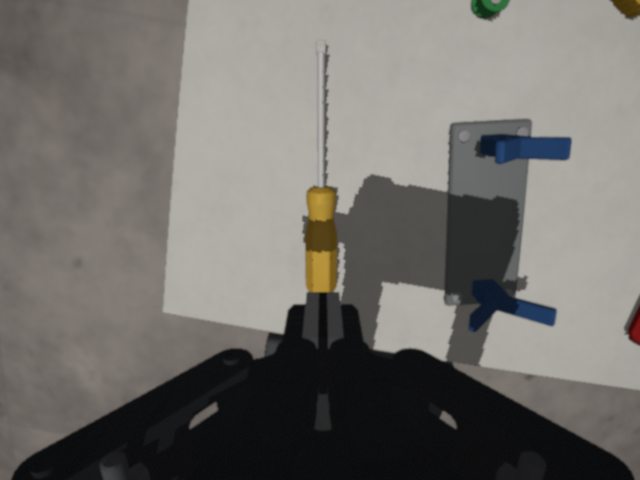

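The fingers shut completely without holding anything. I'll measure where the fingertips and the handle really are.

Run:
```python
from h import *
d=np.load('pics/w3.npz'); P,c=cloud('w3'); T=pose(); tool=(P-T[:3,3])@T[:3,:3]
for p in [(321,296),(313,300),(330,300),(315,320),(330,340),(340,310),(320,410)]: print(p,(tool[p[1],p[0]]*1000).round(1))
hsv=cv2.cvtColor(c,cv2.COLOR_RGB2HSV); H,S=hsv[...,0],hsv[...,1]
m=(S>120)&(H>15)&(H<35)&(P[...,2]<.03)&(P[...,2]>.004)&(abs(P[...,1]-.135)<.06)&(P[...,0]<.56)
q=P[m];r=cv2.minAreaRect((q[:,:2]*1000).astype(np.float32)); print(r,np.percentile(q[:,2],[5,50,95]))
P2,c2=cloud('w2'); d2=np.load('pics/w2.npz')
E2=d2['E']; print('w2 pad pts')
T2=np.eye(4);T2=E2@np.linalg.inv(np.linalg.inv(T)@d['E']); t2=(P2-T2[:3,3])@T2[:3,:3]
for p in [(225,310),(232,320),(415,320),(425,310),(320,300),(320,390),(320,260)]: print(p,(t2[p[1],p[0]]*1000).round(1),P2[p[1],p[0]].round(4))
```

```text
(321, 296) [ 10.5  -0.2 -15.6]
(313, 300) [ 11.   -3.2 -19.9]
(330, 300) [ 10.6   3.3 -19.2]
(315, 320) [ 10.6  -2.1 -34.3]
(330, 340) [ 10.1   2.8 -45.8]
(340, 310) [ 10.7   6.8 -27.2]
(320, 410) [-376.7   -3.8  349. ]
((465.3763427734375, 136.72293090820312), (84.98658752441406, 24.555208206176758), 11.768719673156738) [0.01394409 0.02079824 0.02291812]
w2 pad pts
(225, 310) [ 10.5 -35.1 -27.1] [0.4847 0.1749 0.0524]
(232, 320) [  4.3 -33.8 -23.5] [0.4788 0.1724 0.0487]
(415, 320) [  6.5  34.4 -27.3] [0.4942 0.1059 0.0525]
(425, 310) [ 10.2  38.  -26.4] [0.4984 0.1031 0.0516]
(320, 300) [-1.4 -0.7  4.5] [0.4797 0.1388 0.0208]
(320, 390) [-49.1  -0.8   2.2] [0.4329 0.1297 0.023 ]
(320, 260) [18.6 -0.7  2.8] [0.4993 0.1427 0.0225]
```

By the camera, the closed fingertips sit at tool z ≈ −11 mm, not +19, so the real grasp point is about 30 mm higher than the TCP says. That is why the fingers closed above the handle, which hasn't moved. I'll lower by that amount in stages, watching the force.

{"method": "play_rows", "body": {
  "xyz": [
    [0,0,0],
    [0,0,20],
    [0,0,50],
    [0,0,80],
    [0,0,105],
    [0,0,120],
    [0,0,130],
    [0,0,137],
    [0,0,142],
    [0,0,142]
  ],
  "rot": [
    [0,0,0],
    [0,0,0],
    [0,0,0],
    [0,0,0],
    [0,0,0],
    [0,0,0],
    [0,0,0],
    [0,0,0],
    [0,0,0],
    [0,0,0]
  ],
  "grip": [0.6,0.6,0.6,0.6,0.6,0.6,0.6,0.6,0.6,0.6]
}}

```text
time_s: 7.75
eef_pos: [0.4807, 0.1384, 0.0055]
eef_rot: [0.0, 0.995, 0.097, 0.0]
wrist_force: [0.3, 1.0, 0.6]
opening: 0.6
grasp_force: 0.0
```

Run:
```python
from h import *
grab('wrist','w4'); shift([.481,.1385,-.008],np.arctan2(.192,.9814))
```

```text
shift mm [ 0.2 -0.1 13.8] rot [ 0.0001 -0.0005  0.0006]
```

View pics/w4.png

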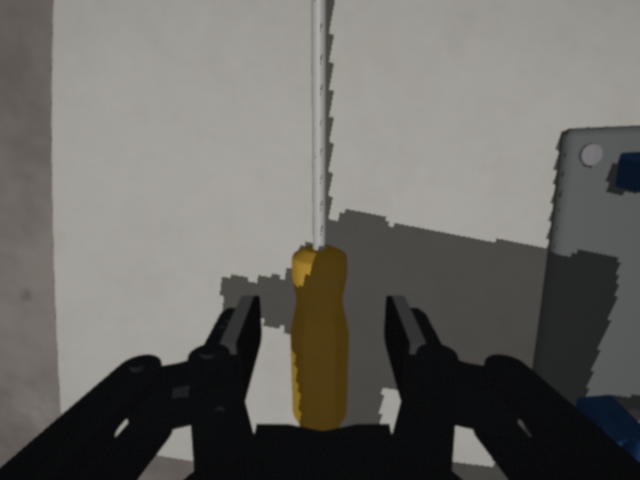

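There is no contact even with the nominal tips "below" the table, which confirms the offset. The fingers (260 and 386) straddle the handle (292–348). I'll go down the rest of the way and close.

{"method": "play_rows", "body": {
  "xyz": [
    [0,0,4],
    [0,0,8],
    [0,0,12],
    [0,0,13],
    [0,0,13],
    [0,0,13],
    [0,0,13],
    [0,0,13],
    [0,0,13],
    [0,0,13]
  ],
  "rot": [
    [0,0,0],
    [0,0,0],
    [0,0,0],
    [0,0,0],
    [0,0,0],
    [0,0,0],
    [0,0,0],
    [0,0,0],
    [0,0,0],
    [0,0,0]
  ],
  "grip": [0.6,0.6,0.6,0.6,0.5,0.4,0.2,0,0,0]
}}

```text
time_s: 9.05
eef_pos: [0.4808, 0.1384, -0.007]
eef_rot: [0.0, 0.995, 0.097, 0.0]
wrist_force: [-2.0, -0.5, 5.3]
opening: 0.256
grasp_force: 58.6
```

Gripped with 58.6 N. I'll lift it and check how it hangs.

{"method": "play_rows", "body": {
  "xyz": [
    [0,0,-6],
    [0,0,-20],
    [0,0,-45],
    [0,0,-70],
    [0,0,-95],
    [0,0,-110],
    [0,0,-120],
    [0,0,-120],
    [0,0,-120],
    [0,0,-120]
  ],
  "rot": [
    [0,0,0],
    [0,0,0],
    [0,0,0],
    [0,0,0],
    [0,0,0],
    [0,0,0],
    [0,0,0],
    [0,0,0],
    [0,0,0],
    [0,0,0]
  ],
  "grip": [0,0,0,0,0,0,0,0,0,0]
}}

```text
time_s: 10.3
eef_pos: [0.4799, 0.1383, 0.1116]
eef_rot: [-0.0, 0.995, 0.097, -0.001]
wrist_force: [-0.3, -0.2, -1.5]
opening: 0.259
grasp_force: 58.9
```

Run:
```python
from h import *
grab('wrist','w5'); T=pose();print(T[:3,3])
P,c=cloud('w5')
hsv=cv2.cvtColor(c,cv2.COLOR_RGB2HSV)
H,S,V=[hsv[...,i].astype(int) for i in range(3)]
tool=(P-T[:3,3])@T[:3,:3]
m=(S>120)&(H>15)&(H<35)&(tool[...,2]<.05)&(abs(tool[...,1])<.03)
q=tool[m]; print('handle',len(q)); 
for x in np.arange(-.07,.04,.01):
    k=q[abs(q[:,0]-x)<.005]
    if len(k)>5: print(x.round(3),len(k),np.median(k,0).round(4),k[:,1].min().round(4),k[:,1].max().round(4))
b=(abs(tool[...,1])<.03)&(tool[...,0]>.02)&(tool[...,0]<.16)&(tool[...,2]<.05)&(tool[...,2]>-.06)&~m
q=tool[b]; print('blade',len(q))
for x in np.arange(.03,.15,.015):
    k=q[abs(q[:,0]-x)<.007]
    if len(k):print(x.round(3),len(k),np.median(k,0).round(4))
bl=(S>110)&(H>100)&(H<130)&(P[...,2]>.02)&(P[...,2]<.08)
for n,lo,hi in (('narrow',.5,.62),('wide',.38,.5)):
    k=P[bl&(P[...,0]>lo)&(P[...,0]<hi)&(abs(P[...,1])<.08)]; print(n,len(k),(k.min(0),k.max(0)) if len(k) else '')
```

```text
[0.48003795 0.13835103 0.11168782]
handle 9765
-0.05 73 [-0.0464  0.01   -0.0204] -0.0125 0.0129
-0.04 923 [-0.039   0.0003 -0.0283] -0.0127 0.0131
-0.03 1214 [-0.0299  0.0003 -0.0285] -0.0125 0.013
-0.02 1234 [-0.02    0.0003 -0.0286] -0.0121 0.0131
-0.01 1417 [-0.0097  0.0003 -0.0283] -0.0109 0.012
0.0 1373 [-0.0004  0.0007 -0.0267] -0.0107 0.0116
0.01 1253 [ 0.01    0.0006 -0.0273] -0.0113 0.0122
0.02 1680 [ 0.0206  0.0006 -0.0275] -0.0102 0.0115
0.03 598 [ 0.0263  0.0006 -0.0227] -0.0089 0.0105
blade 4096
0.03 429 [ 0.0312  0.0006 -0.0199]
0.045 541 [ 0.045   0.001  -0.0201]
0.06 609 [ 0.0601  0.0009 -0.02  ]
0.075 680 [ 0.0753  0.0009 -0.02  ]
0.09 751 [ 0.0901  0.0012 -0.02  ]
0.105 829 [ 0.1051  0.0012 -0.02  ]
narrow 2535 (array([0.55195345, 0.00355557, 0.02011482]), array([0.57444041, 0.04886111, 0.07195284]))
wide 2221 (array([ 0.43769654, -0.03370682,  0.02002179]), array([0.46374027, 0.02602991, 0.06683274]))
```

View pics/w5.png

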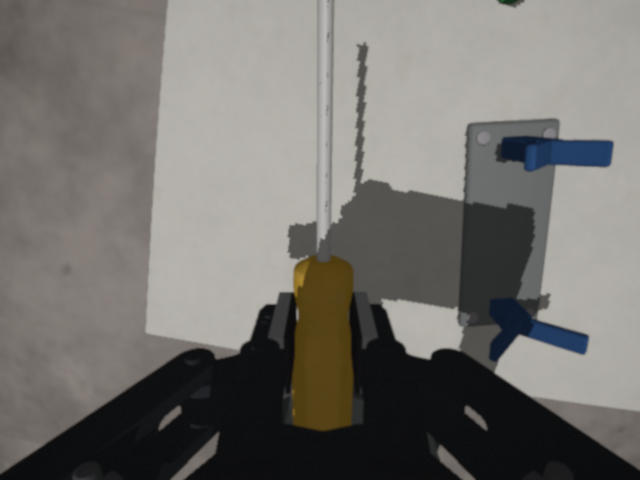

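Held level, with the axis at tool z ≈ −17.4 mm and 0.5° off in yaw, and the V tops read 72 and 67 mm as stated. Next I'll fit the V grooves to pin the seat.

Run:
```python
from h import *
from scipy.optimize import least_squares
a=np.array([-.9655,-.2606]); n=np.array([.2606,-.9655]) # along, across (n = seat x up to sign)
for f in ('top0','w1','w3','w5'):
    P,c=cloud(f); hsv=cv2.cvtColor(c,cv2.COLOR_RGB2HSV); H,S=hsv[...,0].astype(int),hsv[...,1]
    bl=(S>110)&(H>100)&(H<130)&(P[...,2]>.02)&(P[...,2]<.08)&(abs(P[...,1])<.08)
    for nm,lo,hi,top in (('narrow',.5,.62,.072),('wide',.38,.5,.067)):
        k=P[bl&(P[...,0]>lo)&(P[...,0]<hi)]
        al=k[:,:2]@a; s=k[:,:2]@n
        t=k[k[:,2]>top-.006]; st=t[:,:2]@n; at=t[:,:2]@a
        # PCA of top ridge
        r=cv2.minAreaRect((t[:,:2]*1000).astype(np.float32))
        z0=top-(.028 if nm=='wide' else .020)
        print(f,nm,len(k),'al',np.percentile(al,[1,50,99]).round(4),'s',np.percentile(s,[1,99]).round(4),'mid',(np.percentile(s,[1,99]).mean()).round(4),'top al',np.percentile(at,[2,50,98]).round(4),'top s ends',st.min().round(4),st.max().round(4),'rect',np.round(r[0],1),np.round(r[1],1),round(r[2],1))
    b=(P[...,2]>.005)&(P[...,2]<.0115)&(P[...,0]>.4)&(P[...,0]<.62)&(abs(P[...,1])<.08)&(S<80)
    r=cv2.minAreaRect((P[b][:,:2]*1000).astype(np.float32)); print('base',b.sum(),np.round(r[0],1),np.round(r[1],1),r[2])
```

```text
top0 narrow 173 al [-0.5553 -0.5483 -0.543 ] s [0.1015 0.145 ] mid 0.1233 top al [-0.5552 -0.5487 -0.5436] top s ends 0.1011 0.1458 rect [562.2  23.9] [12.2 44.7] 15.4
top0 wide 198 al [-0.4374 -0.4316 -0.4256] s [0.0942 0.1528] mid 0.1235 top al [-0.4373 -0.4319 -0.426 ] top s ends 0.0932 0.1532 rect [449.1  -6.5] [11.9 60.1] 14.2
base 1710 [508.1  -1.6] [215.2 155.9] 0.14736320078372955
w1 narrow 1686 al [-0.5574 -0.5512 -0.5447] s [0.0999 0.143 ] mid 0.1215 top al [-0.5569 -0.551  -0.545 ] top s ends 0.0991 0.1441 rect [563.  26.] [13.6 44.9] 12.8
w1 wide 1639 al [-0.4403 -0.4358 -0.428 ] s [0.0923 0.1501] mid 0.1212 top al [-0.4396 -0.4341 -0.4281] top s ends 0.0913 0.1515 rect [450.5  -4.2] [13.1 60.2] 15.0
base 11769 [506.7  10.5] [151.7  62.6] 14.712206840515137
w3 narrow 1773 al [-0.5574 -0.5514 -0.5449] s [0.0999 0.1428] mid 0.1213 top al [-0.5572 -0.551  -0.5449] top s ends 0.0989 0.1439 rect [563.8  26.5] [13.1 45. ] 15.1
w3 wide 1704 al [-0.4403 -0.4359 -0.4279] s [0.0921 0.1501] mid 0.1211 top al [-0.4399 -0.4341 -0.4281] top s ends 0.0912 0.1509 rect [450.6  -3.8] [13.2 59.8] 16.0
base 11896 [507.   10.4] [151.4  62.4] 15.011285781860352
w5 narrow 2535 al [-0.5577 -0.5515 -0.5448] s [0.0996 0.1429] mid 0.1212 top al [-0.557  -0.551  -0.5449] top s ends 0.0985 0.1443 rect [563.3  26.4] [13.  45.7] 14.4
w5 wide 2221 al [-0.4402 -0.4363 -0.4278] s [0.0918 0.15  ] mid 0.1209 top al [-0.4398 -0.4347 -0.4279] top s ends 0.0908 0.1515 rect [450.6  -3.9] [12.5 60.7] 14.8
base 14828 [506.8  10.2] [151.7  62.6] 15.023697853088379
```

Run:
```python
from h import *
shift([.4901,.0072,.11],np.deg2rad(15.3))
```

```text
shift mm [-15.4 130.6   1.7] rot [-0.0003  0.0015 -0.0732]
```

{"method": "play_rows", "body": {
  "xyz": [
    [-2,12,0],
    [-4,35,0],
    [-7,62,0],
    [-10,89,1],
    [-13,112,1],
    [-15,125,2],
    [-15,130.5,2],
    [-15.4,130.6,2],
    [-15.4,130.6,2],
    [-15.4,130.6,2]
  ],
  "rot": [
    [0,0,-0.007],
    [0,0,-0.02],
    [0,0,-0.035],
    [0,0,-0.05],
    [0,0,-0.063],
    [0,0,-0.07],
    [0,0.001,-0.073],
    [0,0.001,-0.073],
    [0,0.001,-0.073],
    [0,0.001,-0.073]
  ],
  "grip": [0,0,0,0,0,0,0,0,0,0]
}}

```text
time_s: 11.6
eef_pos: [0.4906, 0.0079, 0.1105]
eef_rot: [-0.0, 0.991, 0.133, 0.001]
wrist_force: [-0.5, 0.2, -0.7]
opening: 0.26
grasp_force: 58.9
```

Run:
```python
from h import *
shift([.4901,.0072,.0376],np.deg2rad(15.3))
grab('wrist','w6'); grab('scene','s6'); T=pose(); P,c=cloud('w6'); tool=(P-T[:3,3])@T[:3,:3]
b=(abs(tool[...,1])<.01)&(tool[...,2]<0)&(tool[...,0]>.03)
q=tool[b]
for x in (.04,.07,.1):
    k=q[abs(q[:,0]-x)<.007]; print(np.median(k,0).round(4))
hsv=cv2.cvtColor(c,cv2.COLOR_RGB2HSV); H,S=hsv[...,0].astype(int),hsv[...,1]
m=(S>120)&(H>15)&(H<35)&(tool[...,2]<.0)&(abs(tool[...,1])<.03)
print('handle front x',np.percentile(tool[m][:,0],[99,99.9]))
cv2.imwrite('pics/s6c.png',cv2.resize(cv2.imread('pics/s6.png')[170:350,190:430],None,fx=3,fy=3))
```

```text
shift mm [-0.7  0.5 72.9] rot [-0.0001 -0.001   0.0007]
[ 0.0402  0.0006 -0.0201]
[ 0.0702  0.0007 -0.02  ]
[ 0.1001  0.001  -0.0201]
handle front x [0.02690257 0.02726593]
```

View pics/s6c.png

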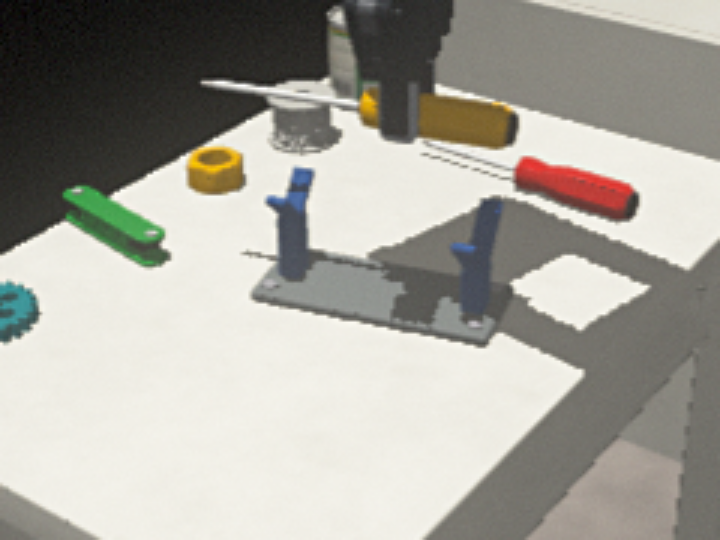

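The tool hangs level over the rest (handle at 460,118 and V's at 290,220 and 480,250 in the crop), and the red screwdriver is untouched. Lowering now, slowly at the end.

{"method": "play_rows", "body": {
  "xyz": [
    [-0.7,0.5,10],
    [-0.7,0.5,28],
    [-0.7,0.5,45],
    [-0.7,0.5,57],
    [-0.7,0.5,64],
    [-0.7,0.5,68],
    [-0.7,0.5,70],
    [-0.7,0.5,71],
    [-0.7,0.5,72],
    [-0.7,0.5,72]
  ],
  "rot": [
    [0,0,0],
    [0,0,0],
    [0,0,0],
    [0,0,0],
    [0,0,0],
    [0,0,0],
    [0,0,0],
    [0,0,0],
    [0,0,0],
    [0,0,0]
  ],
  "grip": [0,0,0,0,0,0,0,0,0,0]
}}

```text
time_s: 12.95
eef_pos: [0.4902, 0.0066, 0.0386]
eef_rot: [-0.0, 0.991, 0.133, 0.001]
wrist_force: [-0.5, 0.7, -1.5]
opening: 0.257
grasp_force: 58.9
```

Run:
```python
from h import *
o=readout.get_obs(); print(o['wrist_force'],o['torque'],o['time_s'])
shift([.4901,.0072,.0376],np.deg2rad(15.3))
```

```text
[-0.52849477  0.69748912 -1.52297616] [ 0.05328504 -0.01482314 -0.05128233] 12.95
shift mm [ 0.  -0.6  1. ] rot [ 0.0001 -0.0012 -0.0003]
```

{"method": "play_rows", "body": {
  "xyz": [
    [0,-0.5,0.5],
    [0,-0.5,1],
    [0,-0.5,1],
    [0,-0.5,1.5],
    [0,-0.5,1.5],
    [0,-0.5,2],
    [0,-0.5,2],
    [0,-0.5,2],
    [0,-0.5,2],
    [0,-0.5,2]
  ],
  "rot": [
    [0,0,0],
    [0,0,0],
    [0,0,0],
    [0,0,0],
    [0,0,0],
    [0,0,0],
    [0,0,0],
    [0,0,0],
    [0,0,0],
    [0,0,0]
  ],
  "grip": [0,0,0,0,0,0,0,0,0,0]
}}

```text
time_s: 14.2
eef_pos: [0.4908, 0.0064, 0.0374]
eef_rot: [0.001, 0.991, 0.133, 0.001]
wrist_force: [-2.6, -4.6, 8.5]
opening: 0.256
grasp_force: 59.7
```

The tool touched down at the expected height, with 8.5 N upward. I'll open, let it settle, then rise.

{"method": "play_rows", "body": {
  "xyz": [
    [0,0,0],
    [0,0,0],
    [0,0,0],
    [0,0,0],
    [0,0,0],
    [0,0,0],
    [0,0,0],
    [0,0,0],
    [0,0,0],
    [0,0,0]
  ],
  "rot": [
    [0,0,0],
    [0,0,0],
    [0,0,0],
    [0,0,0],
    [0,0,0],
    [0,0,0],
    [0,0,0],
    [0,0,0],
    [0,0,0],
    [0,0,0]
  ],
  "grip": [0.3,0.33,0.38,0.45,0.55,0.65,0.65,0.65,0.65,0.65]
}}

```text
time_s: 15.45
eef_pos: [0.49, 0.0071, 0.0365]
eef_rot: [-0.0, 0.991, 0.133, 0.0]
wrist_force: [0.5, -0.2, 0.4]
opening: 0.655
grasp_force: 0.0
```

{"method": "play_rows", "body": {
  "xyz": [
    [0,0,-8],
    [0,0,-25],
    [0,0,-45],
    [0,0,-70],
    [0,0,-95],
    [0,0,-115],
    [0,0,-125],
    [0,0,-130],
    [0,0,-130],
    [0,0,-130]
  ],
  "rot": [
    [0,0,0],
    [0,0,0],
    [0,0,0],
    [0,0,0],
    [0,0,0],
    [0,0,0],
    [0,0,0],
    [0,0,0],
    [0,0,0],
    [0,0,0]
  ],
  "grip": [0.65,0.65,0.65,0.65,0.65,0.65,0.65,0.65,0.65,0.65]
}}

```text
time_s: 16.7
eef_pos: [0.4894, 0.0072, 0.1657]
eef_rot: [-0.0, 0.991, 0.133, -0.0]
wrist_force: [1.0, -1.1, -0.8]
opening: 0.654
grasp_force: 0.0
```

Run:
```python
from h import *
grab('wrist','w7'); P,c=cloud('w7')
hsv=cv2.cvtColor(c,cv2.COLOR_RGB2HSV); H,S=hsv[...,0].astype(int),hsv[...,1]
m=(S>120)&(H>15)&(H<35)&(P[...,2]>.03)&(P[...,2]<.09)&(P[...,0]<.6)
q=P[m]; r=cv2.minAreaRect((q[:,:2]*1000).astype(np.float32)); print(r,np.percentile(q[:,2],[50,95,99]))
a=np.array([.9659,.2588]); d=np.array(r[0])/1000-[.4728,.002]; print('along,across',d@a,d@[-a[1],a[0]])
g=cv2.imread('pics/w7.png'); cv2.imwrite('pics/w7.png',g)
```

```text
((474.110107421875, 1.08990478515625), (89.17321014404297, 26.125598907470703), 13.959997177124023) [0.06499197 0.06733737 0.06789617]
along,across 0.0010299001171874846 -0.001218116768798824
```

View pics/w7.png

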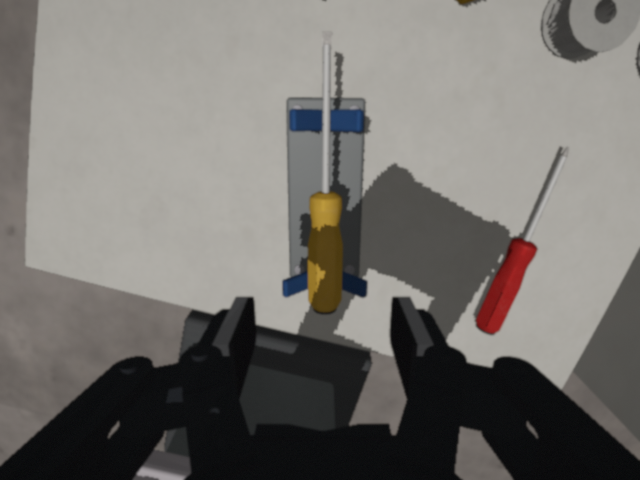

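The yellow screwdriver lies in both V's (blade at 326,120, handle at 325,285), about 1 mm from the seat along and across. Its top is 66–67 mm above the table, as seated. The fingers are clear and the red screwdriver is undisturbed.

```bash
python3 -c "
from bench import ctrl
print(ctrl.hand_in())"
```

```text
the job is handed in; nothing more can be done
None
```

The yellow screwdriver is lying in both V's of the rest, about 1 mm from the seat and released; the red one looked undisturbed in the last picture, and the job was handed in at about 17 s (no verdict came back).

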